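# Hold back the dispenser pusher for refilling

### The job

The counter dispenser has two lanes, each with a spring-loaded pusher worked by a black handle on top; the lane with the round tub in its front bay is about to be refilled. Draw that lane's handle back and hook it in the holding notch on the outer side of its slot, so that it stays held back when let go. Leave the other lane's pusher alone, and leave the tub, the carton, the bowl and the shaker where they stand.

Things in the scene. Friction and masses are not known exactly. Their poses are not given: they have to be found in the camera images.
- dispenser: Grey sheet-metal twin-lane dispenser fixed to the counter: 340 x 236 mm, foot 300 mm wide, 106 mm high at its slotted top plates. Origin: centre of its underside. +x runs along the lanes to the front end (bays with tub and carton), +y to the left lane, z up. Lane centres: y = +58 mm (left), -58 mm (right). A handle let go anywhere but in its notch's pocket springs back.
- slot_left (a point): Point on the left top plate (z = 106 mm) where the stem stands at rest, in the slot (12 mm wide, along x). On its OUTER side (+y) is one J-shaped notch with a 14 mm wide mouth, centred where the handle is drawn back 42 to 62 mm: this differs each time and by lane, so feel for it. Elsewhere the slot's edge stops the stem 2 mm off centre.
- slot_right (a point): The same for the right plate; its notch is on the -y side. Either notch: through the mouth the handle can go 17 mm outward; there a pocket runs forward (+x), behind a 6 mm wide lip. Handle moved fully outward (16 mm or more), then let forward until it stops, 13 mm ahead of the mouth's centre: the lip holds it.
- grip_left (a point): Centre of the left lane's black handle block: 24 x 24 mm in plan, sides along the dispenser's x and y, 34 mm high (z = 128 to 162 mm), on an 8 mm steel stem; its underside is 22 mm above the top plate. At rest at dispenser x = 20, y = 58, z = 145 mm. It slides along the lane and outward and never turns.
- grip_right (a point): The same for the right lane's handle; at rest at dispenser x = 20, y = -58, z = 145 mm.
- pusher_left (a joint): How far the left pusher with its handle is drawn back (to the dispenser's -x), m: 0 at rest (front stop) to 0.08. Its spring pulls it forward with 7 N at rest, rising 1 N per 10 mm. Held in the pocket it reads 0.029 to 0.049, 13 mm less than at the mouth's centre.
- pusher_right (a joint): The same for the right pusher.
- handle_left (a joint): How far the left handle is shifted outward (dispenser +y) across its slot, m: 0 in the slot's centre, to 0.0175. A spring returns it to 0 with 1.5 N there and 4 N fully outward. Held in the pocket it reads about 0.016.
- handle_right (a joint): The same for the right handle, outward being the dispenser's -y.
- tub_center (a point): Centre (half-way up) of the round white tub, 66 mm across, 58 mm high, standing in the front bay of one lane, about 118 mm ahead of the dispenser's centre. Which lane differs each time: this lane's pusher is the one to hold back.
- carton_center (a point): Centre of the rectangular white carton, 56 x 64 x 58 mm, standing in the other lane's front bay.
- bowl_center (a point): Centre (half-way up) of a loose steel bowl, 140 mm across, 55 mm high, standing on the counter to the left.
- shaker_center (a point): Centre (half-way up) of a clear jar with steel cap, 60 mm across, 120 mm high, standing on the counter to the right.
Things that resemble listed ones, but are neither listed nor needed, are in the scene too. Leave any brown look-alike of the part that bears tub_center alone.

How it is judged (in metres and radians):
At the end, for the whole second after the job is handed in: The tub lane's pusher is held back by its notch (handle over 13.5 mm outward, pusher 20 to 55 mm back, at rest), the other pusher rests within 6 mm of its front stop, its handle within 4 mm of centre, and tub, carton, bowl and shaker are within 20 mm of where they began (((y of tub_center in the frame of dispenser above 0 m and value of joint handle_left above 0.0135 m and value of joint pusher_left between 0.02 and 0.055 m and velocity of joint pusher_left between -0.01 and 0.01 m/s and value of joint pusher_right below 0.006 m and value of joint handle_right below 0.004 m) or (y of tub_center in the frame of dispenser below 0 m and value of joint handle_right above 0.0135 m and value of joint pusher_right between 0.02 and 0.055 m and velocity of joint pusher_right between -0.01 and 0.01 m/s and value of joint pusher_left below 0.006 m and value of joint handle_left below 0.004 m)) and distance of each of tub_center, carton_center, bowl_center, shaker_center from where it was at the start of the episode below 0.02 m); the robot touches nothing.
It fails at once if the other lane's pusher is drawn back (over 15 mm) ((y of tub_center in the frame of dispenser above 0 m and value of joint pusher_right above 0.015 m) or (y of tub_center in the frame of dispenser below 0 m and value of joint pusher_left above 0.015 m)).
It fails at once if the tub, the carton, the bowl or the shaker is shoved away (over 40 mm) (distance of any of tub_center, carton_center, bowl_center, shaker_center from where it was at the start of the episode above 0.04 m).
It also fails if it takes over 38 s, if anything falls off the work surface, if the arm or the gripper's body presses on something with over 40 N, if the wrist force passes 120 N, or if a joint passes its speed limit or range.

### The arm

A 6-joint arm with a two-finger parallel gripper is mounted at the origin on the work surface. World frame = base frame: x ahead of the robot, y to its left, z up, the work surface at z = 0. Lengths are in m, angles in degrees, forces in N, time in s.
With the tool pointing down it reaches from about 0.25 to 0.725 m from the base axis. Payload 9.7 kg.
Tool frame: the origin (TCP) lies midway between the tips of the shut fingers; the grasp point (between the pads) lies 19 mm behind it (grip_point_offset is the distance from the TCP to the grasp point, in m); y points along the fingers, z is the direction in which the jaws open and shut, and the axes are right-handed (so a half turn about y gives the same grasp; the last joint's range is limited). The gripper opens to 85 mm and grips with 20 to 120 N. Pads are 22 mm wide; open, the fingers measure 114 mm over their backs; the gripper's body (76 mm by 85 mm) begins 54 mm behind the grasp point. The pads swing forward as they close: fully open they stand 13 mm farther back than shut.
Start: joints at [76.433, 4.979, 10.078, 95.1, 0, 90], TCP at [0.129, 0.535, 0.231] pointing down, gripper open.
Joint ranges: [-179.16, 179.16], [-48.56, 103.87], [-65.8, 70.77], [-126.05, 130.52], [-82.76, 87.17], [-180, 180]. Speed limits (degrees/s): [127.2, 127.2, 147.25, 180, 180, 180].

### API

Orientations are given as [roll, pitch, yaw] about the fixed x, y, z axes, in that order (R = Rz(yaw) Ry(pitch) Rx(roll)).
In Python, from workcell import get_obs, camera, job_done, grip_point_offset gives the robot as it stands.
- The arm moves only by the tool move_arm, never from a script. Its argument "deltas" is a list that holds one entry, the list of rows, each a list of 4 numbers: the shift along the tool's x, y, z in m, then the turn about the tool's y in degrees. A call has 1 to 5 rows; each row is the pose to reach, as a shift and turn from the pose commanded when the call began, along the tool's axes at that moment; what a row does not reach only later rows make up. A row lasts 1/10 s, in which the tool goes at most 50 mm and 8.59 degrees, less where a joint would pass 70% of its speed; a pose out of reach is approached as far as the arm can. A call with a gripper value outside its range is refused whole. "claw" is the finger opening in m, from 0 to 0.0854, set as the call begins (left out, the last holds). The fingers move at their own pace and stop on an object; "newtons" is the grip in N (left out, the last holds). Time passes only in rows, so rows that repeat a pose let the fingers close. It gives the time, the measured TCP pose, the force and the opening at its end, in the units of the state.
- get_obs(): the state, without advancing time (a new reading comes with each control period).
- camera(name): name is "scene" or "top"; returns a dict with "color" (400x640x3 uint8, blue, green, red), "range_z" (400x640 float32, m along the optical axis (not along the pixel's ray), 0 where there is no reading), "fx", "fy", "cx", "cy" (pixels), "T" (4x4, takes a point from camera to world coordinates). Camera axes: x right, y down, z forward; pixel columns grow to the right and rows downward; lengths in m; the calibration is good to about 2 mm. A picture is of the moment at which its call begins.
- job_done(): hands the job in, once; it reports no verdict.
The state is a dict: "time": time; "q": joint angles; "qd": joint speeds; "joint_efforts": joint torques, N m; "ee_pos": TCP position; "tcp_rot": TCP orientation; "wrist_force": force on the tool from outside, world axes, zero at the start; "torque": the same for the moment, N m; "opening": finger opening in m.
Only numpy, scipy, OpenCV 4.12 (cv2) and the standard library are available. Lean on these libraries where they do the work, as an engineer would, in place of code of your own. Each camera call takes 0.05 s, during which the arm holds its last target. There are 200 camera calls.

## Working session

There is one attempt and no reset: what is moved stays moved. The work goes in short steps, Python scripts to look and compute and a tool call to move; the robot and the scene stay as the last step left them, time stands still between calls to the robot, and variables do not carry over. Pictures are saved under pics/ and viewed, about 8 in all and at most 12, crops included, and the job is handed in when it is done.

Besides the shell and the picture viewer there is one more tool, called after "Emit:" by a JSON object that holds its "api" and its "payload". move_arm: Moves the arm, as the interface text tells. Its arguments: {"type":"object","properties":{"deltas":{"type":"array"},"claw":{"type":"number"},"newtons":{"type":"number"}},"required":["deltas"]}

```bash
mkdir -p pics; cat > h.py <<'E'
import numpy as np, cv2
from workcell import get_obs, camera, job_done, grip_point_offset
def cloud(c):
    z=c["range_z"];v,u=np.mgrid[:z.shape[0],:z.shape[1]]
    p=np.stack([(u-c["cx"])/c["fx"]*z,(v-c["cy"])/c["fy"]*z,z],-1)
    w=p@c["T"][:3,:3].T+c["T"][:3,3]; w[z==0]=np.nan
    return w
E
python3 - <<'E'
from h import *
for n in("scene","top"):
    c=camera(n);cv2.imwrite(f"pics/{n}0.png",c["color"]);np.savez(f"{n}0.npz",**c)
    print(n,c["T"].round(3).tolist(),c["fx"])
o=get_obs();print({k:np.round(v,3).tolist() for k,v in o.items()},grip_point_offset)
E
```

```text
scene [[-0.137, 0.824, -0.55, 1.328], [0.99, 0.123, -0.064, 0.086], [0.015, -0.554, -0.833, 1.173], [0.0, 0.0, 0.0, 1.0]] 385.0243826304143
top [[0.008, -0.984, 0.179, 0.398], [-1.0, -0.008, 0.002, 0.022], [-0.0, -0.179, -0.984, 1.377], [0.0, 0.0, 0.0, 1.0]] 419.93870925558235
{'time': 0.1, 'q': [76.434, 5.007, 10.039, 95.099, -0.0, 90.001], 'qd': [0.016, -0.081, 0.035, -0.017, 0.002, -0.022], 'joint_efforts': [-0.0, -52.156, 46.565, 0.016, -0.0, 0.0], 'ee_pos': [0.129, 0.534, 0.231], 'tcp_rot': [-90.068, -0.0, -13.567], 'wrist_force': [0.017, 0.719, 0.082], 'torque': [0.006, 0.016, 0.034], 'opening': 0.086} 0.0187
```

View pics/top0.png

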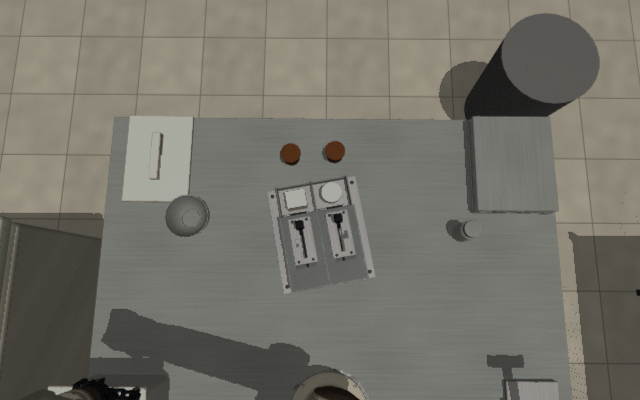

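View pics/scene0.png

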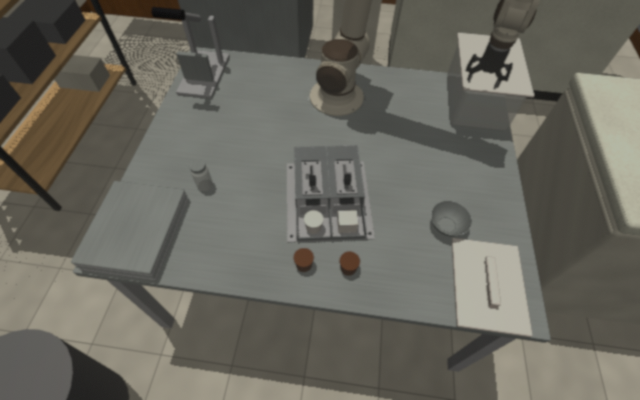

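The top view shows a round white tub at (331,191) in the right lane and a carton at (297,198) in the left. The handles are at (338,217) on the right and (299,224) on the left. Possible mix-ups are the two brown tubs at (290,153) and (335,151), the left handle, and the carton. By the description, the right lane's handle at (338,217) is the one. I'll check it in a close crop and measure.

```bash
python3 - <<'E'
from h import *
c=dict(np.load("top0.npz"));w=cloud(c);im=c["color"]
cv2.imwrite("pics/crop1.png",cv2.resize(im[170:300,255:385],None,fx=4.6,fy=4.6,interpolation=cv2.INTER_CUBIC))
roi=np.zeros(w.shape[:2],bool);roi[170:300,255:385]=1
z=w[...,2]
# plates
m=roi&(abs(z-.106)<.006)
n,l,s,ce=cv2.connectedComponentsWithStats(m.astype(np.uint8))
for i in range(1,n):
    if s[i,4]>60:
        p=w[l==i];r=cv2.minAreaRect((p[:,:2]*1000).astype(np.float32));print("plate",s[i],p.mean(0).round(4),r)
m=roi&(z>.13)
n,l,s,ce=cv2.connectedComponentsWithStats(m.astype(np.uint8))
for i in range(1,n):
    p=w[l==i];print("top",s[i],np.median(p,0).round(4),p.min(0).round(3),p.max(0).round(3))
m=roi&(z>.01)
p=w[m&(z<.12)];print("outline",cv2.minAreaRect((p[:,:2]*1000).astype(np.float32)))
m=roi&(z<.05)&(z>.002)&(z<.012)
p=w[m];print("foot",len(p),cv2.minAreaRect((p[:,:2]*1000).astype(np.float32)))
for u,v in((331,191),(297,198),(338,217),(299,224)):print(u,v,w[v,u].round(4))
E
```

```text
plate [ 284  206   78   69 2027] [0.5211 0.026  0.1042] ((509.2923278808594, 23.048118591308594), (197.92807006835938, 234.00161743164062), 10.828131675720215)
plate [345 258  21  13  65] [ 0.4465 -0.0746  0.1017] ((447.9566345214844, -74.06474304199219), (24.437698364257812, 64.93954467773438), 18.62361717224121)
plate [312 263  13  17  62] [0.4242 0.0347 0.1016] ((425.81268310546875, 33.70647430419922), (29.910682678222656, 43.497222900390625), 67.17634582519531)
plate [289 269  23  23 116] [0.3952 0.0859 0.1018] ((394.4630126953125, 86.45225524902344), (54.13788604736328, 58.61943435668945), 26.866647720336914)
top [334 213   9  11  76] [ 0.5764 -0.0223  0.1607] [ 0.565 -0.035  0.131] [ 0.591 -0.01   0.166]
top [295 220  10  10  76] [0.5549 0.0903 0.1594] [0.543 0.078 0.131] [0.57  0.103 0.166]
outline ((548.26904296875, 30.727874755859375), (340.5811462402344, 296.66558837890625), 10.896747589111328)
foot 3009 ((550.08642578125, 33.25526428222656), (425.14776611328125, 434.9838562011719), 0.4560863673686981)
331 191 [ 0.6777 -0.0034  0.0623]
297 198 [0.654  0.105  0.0625]
338 217 [ 0.5791 -0.0223  0.1613]
299 224 [0.5571 0.0912 0.165 ]
```

View pics/crop1.png

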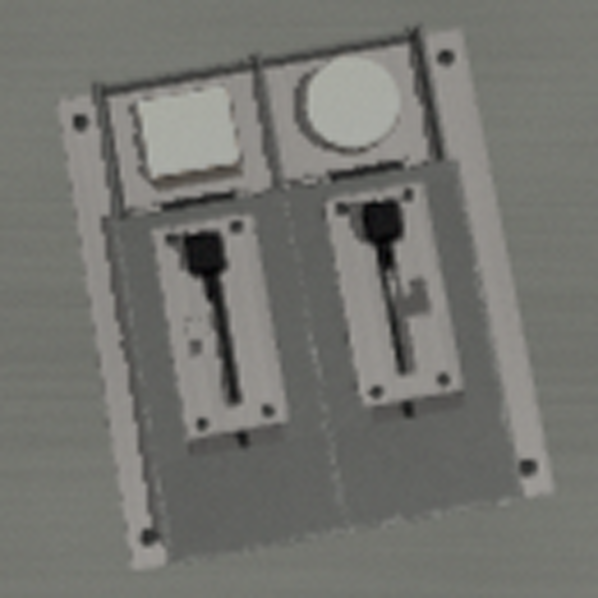

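The crop confirms the round tub (350,100) is in the right lane. That lane's handle is at (382,218), with its J notch at about (413,297) on the outer side, roughly 60 mm back. The dispenser's yaw is about 10.8° and the handle is at about (0.578, -0.0225). I'll grip it with the jaws along the dispenser's x.

Emit:
{"api": "move_arm", "payload": {"deltas": [[[0.0378,0,-0.0291,0],[0.0756,0,-0.0582,0],[0.1134,0,-0.0873,0],[0.1512,0,-0.1164,0],[0.189,0,-0.1455,0]]], "claw": 0.08}}

```text
time: 0.6
ee_pos: [0.2793, 0.3472, 0.231]
tcp_rot: [-90.0, 0.0, -13.5]
wrist_force: [0.9, 0.6, -0.6]
opening: 0.08
```

Emit:
{"api": "move_arm", "payload": {"deltas": [[[0.0378,0,-0.0291,0],[0.0756,0,-0.0582,0],[0.1134,0,-0.0873,0],[0.1512,0,-0.1164,0],[0.189,0,-0.1455,0]]]}}

```text
time: 1.1
ee_pos: [0.429, 0.1612, 0.2312]
tcp_rot: [-90.0, -0.0, -13.6]
wrist_force: [2.0, 1.1, 0.6]
opening: 0.0798
```

Emit:
{"api": "move_arm", "payload": {"deltas": [[[0.0378,0,-0.0291,8],[0.0756,0,-0.0582,16],[0.1134,0,-0.0873,24],[0.1512,0,-0.1164,32],[0.189,0,-0.1455,40]]]}}

```text
time: 1.6
ee_pos: [0.5786, -0.0246, 0.2309]
tcp_rot: [-90.0, 0.0, -53.9]
wrist_force: [0.2, 0.8, 0.5]
opening: 0.0803
```

Emit:
{"api": "move_arm", "payload": {"deltas": [[[0,0,0,8],[0,0,0,16],[0,0,0,24],[0,0,0,25.6],[0,0,0,25.6]]]}}

```text
time: 2.1
ee_pos: [0.5777, -0.0227, 0.231]
tcp_rot: [-90.0, 0.0, -79.0]
wrist_force: [-0.3, -0.1, -1.0]
opening: 0.0801
```

Emit:
{"api": "move_arm", "payload": {"deltas": [[[0,0.03,0,0],[0,0.06,0,0],[0,0.085,0,0],[0,0.105,0,0],[0,0.105,0,0]]]}}

```text
time: 2.6
ee_pos: [0.5762, -0.0225, 0.1233]
tcp_rot: [-90.3, 0.1, -79.0]
wrist_force: [-0.7, 1.4, 0.4]
opening: 0.0797
```

```bash
python3 - <<'E'
from h import *
c=camera("scene");cv2.imwrite("pics/s1.png",cv2.resize(c["color"][110:260,250:410],None,fx=4,fy=4,interpolation=cv2.INTER_CUBIC))
E
```

```text
(no output)
```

View pics/s1.png

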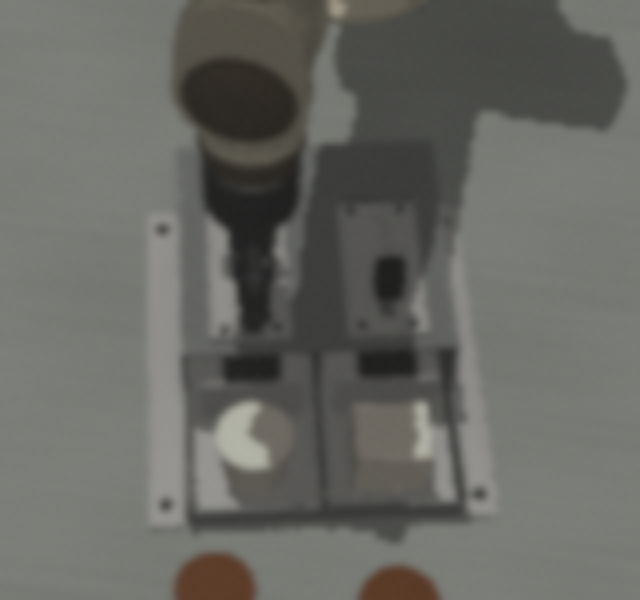

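The gripper at (252,270) straddles the tub lane's handle. The left handle at (390,275) is clear. Now I'll close.

Emit:
{"api": "move_arm", "payload": {"deltas": [[[0,0,0,0],[0,0,0,0],[0,0,0,0],[0,0,0,0],[0,0,0,0]]], "claw": 0.015, "newtons": 50}}

```text
time: 3.15
ee_pos: [0.5791, -0.0225, 0.1273]
tcp_rot: [-89.8, -0.0, -79.2]
wrist_force: [5.7, 1.3, 2.8]
opening: 0.0235
```

Emit:
{"api": "move_arm", "payload": {"deltas": [[[0,0,0,0],[0,0,0,0],[0,0,0,0],[0,0,0,0],[0,0,0,0]]]}}

```text
time: 3.65
ee_pos: [0.5791, -0.0225, 0.1273]
tcp_rot: [-89.8, -0.0, -79.1]
wrist_force: [5.7, 1.9, 1.3]
opening: 0.0231
```

Emit:
{"api": "move_arm", "payload": {"deltas": [[[0,0,-0.01,0],[0,0,-0.02,0],[0,0,-0.03,0],[0,0,-0.04,0],[0,0,-0.04,0]]]}}

```text
time: 4.15
ee_pos: [0.5398, -0.03, 0.1274]
tcp_rot: [-89.7, -0.0, -79.2]
wrist_force: [10.7, 2.7, -2.0]
opening: 0.0231
```

Emit:
{"api": "move_arm", "payload": {"deltas": [[[0.0005,0,-0.004,0],[0.001,0,-0.008,0],[0.001,0,-0.012,0],[0.001,0,-0.016,0],[0.001,0,-0.016,0]]]}}

```text
time: 4.65
ee_pos: [0.525, -0.0337, 0.1273]
tcp_rot: [-89.7, 0.0, -79.1]
wrist_force: [12.0, 3.3, -1.1]
opening: 0.0235
```

Emit:
{"api": "move_arm", "payload": {"deltas": [[[0.001,0,0,0],[0.002,0,0,0],[0.003,0,0,0],[0.004,0,0,0],[0.004,0,0,0]]]}}

```text
time: 5.15
ee_pos: [0.5261, -0.0375, 0.1273]
tcp_rot: [-89.7, 0.0, -79.1]
wrist_force: [11.5, 4.3, 0.1]
opening: 0.0236
```

Emit:
{"api": "move_arm", "payload": {"deltas": [[[0.0015,0,0,0],[0.003,0,0,0],[0.0045,0,0,0],[0.0045,0,0,0],[0.0045,0,0,0]]]}}

```text
time: 5.65
ee_pos: [0.5269, -0.0418, 0.1274]
tcp_rot: [-89.7, 0.0, -79.1]
wrist_force: [10.6, 5.9, 0.2]
opening: 0.0233
```

Emit:
{"api": "move_arm", "payload": {"deltas": [[[0.001,0,0,0],[0.002,0,0,0],[0.003,0,0,0],[0.004,0,0,0],[0.004,0,0,0]]]}}

```text
time: 6.15
ee_pos: [0.5277, -0.0457, 0.1273]
tcp_rot: [-89.7, 0.0, -79.1]
wrist_force: [11.8, 6.4, -1.0]
opening: 0.0234
```

```bash
python3 - <<'E'
from h import *
c=camera("scene");cv2.imwrite("pics/s2.png",cv2.resize(c["color"][140:210,280:380],None,fx=7,fy=7,interpolation=cv2.INTER_CUBIC))
print(get_obs()["wrist_force"])
E
```

```text
[12.13727814  4.90097617  0.25289668]
```

View pics/s2.png

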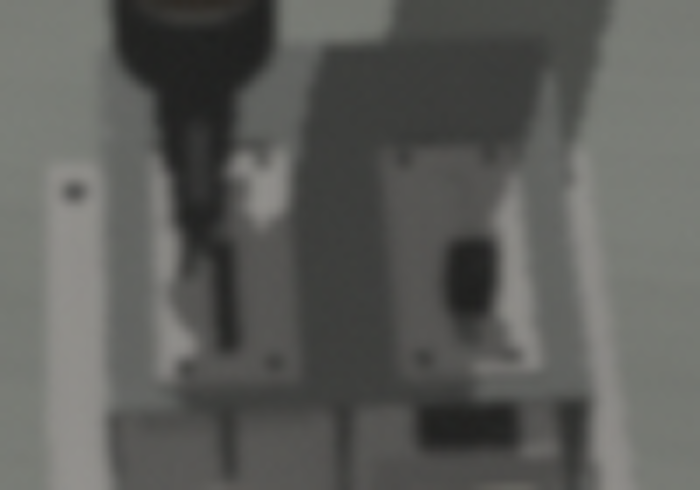

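The fingers at (200,235) are now outboard of the slot line at (225,290), and the lateral force is only that of the spring, so the stem is in the mouth. I'll go on outward to the stop.

Emit:
{"api": "move_arm", "payload": {"deltas": [[[0.001,0,0,0],[0.002,0,0,0],[0.003,0,0,0],[0.004,0,0,0],[0.004,0,0,0]]]}}

```text
time: 6.7
ee_pos: [0.5284, -0.0495, 0.1273]
tcp_rot: [-89.7, 0.0, -79.1]
wrist_force: [11.2, 7.0, 0.6]
opening: 0.0233
```

Emit:
{"api": "move_arm", "payload": {"deltas": [[[0.0005,0,0,0],[0.001,0,0,0],[0.0015,0,0,0],[0.002,0,0,0],[0.002,0,0,0]]]}}

```text
time: 7.2
ee_pos: [0.5285, -0.0504, 0.1273]
tcp_rot: [-89.7, 0.2, -79.1]
wrist_force: [10.4, 12.0, 0.9]
opening: 0.0232
```

The force rises at the outward stop. Next I'll ease the handle forward.

Emit:
{"api": "move_arm", "payload": {"deltas": [[[-0.001,0,0.002,0],[-0.001,0,0.004,0],[-0.001,0,0.006,0],[-0.001,0,0.008,0],[-0.001,0,0.008,0]]]}}

```text
time: 7.7
ee_pos: [0.5365, -0.0486, 0.1273]
tcp_rot: [-89.7, 0.1, -79.1]
wrist_force: [10.8, 8.0, 0.4]
opening: 0.0234
```

Emit:
{"api": "move_arm", "payload": {"deltas": [[[0,0,0.0015,0],[0,0,0.003,0],[0,0,0.0045,0],[0,0,0.006,0],[0,0,0.006,0]]]}}

```text
time: 8.2
ee_pos: [0.5422, -0.0476, 0.1273]
tcp_rot: [-89.7, 0.1, -79.1]
wrist_force: [11.1, 7.4, 0.9]
opening: 0.0232
```

Emit:
{"api": "move_arm", "payload": {"deltas": [[[0,0,0.001,0],[0,0,0.002,0],[0,0,0.003,0],[0,0,0.003,0],[0,0,0.003,0]]]}}

```text
time: 8.7
ee_pos: [0.5442, -0.0472, 0.1273]
tcp_rot: [-89.8, 0.1, -79.1]
wrist_force: [5.2, 6.2, 2.6]
opening: 0.0234
```

Forward force has fallen from 12 to 6 N, so the stem is meeting the pocket's end. A little further.

Emit:
{"api": "move_arm", "payload": {"deltas": [[[0,0,0.001,0],[0,0,0.0015,0],[0,0,0.0015,0],[0,0,0.0015,0]]]}}

```text
time: 9.1
ee_pos: [0.5445, -0.0471, 0.1273]
tcp_rot: [-89.9, 0.1, -79.1]
wrist_force: [-2.4, 5.6, 5.3]
opening: 0.0234
```

Emit:
{"api": "move_arm", "payload": {"deltas": [[[-0.001,0,0,0],[-0.002,0,0,0],[-0.003,0,0,0],[-0.003,0,0,0]]]}}

```text
time: 9.5
ee_pos: [0.5441, -0.0452, 0.1273]
tcp_rot: [-89.9, -0.0, -79.2]
wrist_force: [-2.2, -1.2, 6.8]
opening: 0.0232
```

The lateral force has reversed, so the lip now holds the handle about 16 mm outward. Release and go up.

Emit:
{"api": "move_arm", "payload": {"deltas": [[[0,0,0,0],[0,0,0,0],[0,0,0,0],[0,0,0,0],[0,0,0,0]]], "claw": 0.07}}

```text
time: 10.0
ee_pos: [0.5438, -0.0449, 0.1262]
tcp_rot: [-90.0, 0.0, -79.2]
wrist_force: [0.3, -0.2, -0.0]
opening: 0.0702
```

Emit:
{"api": "move_arm", "payload": {"deltas": [[[0,-0.02,0,0],[0,-0.05,0,0],[0,-0.09,0,0],[0,-0.13,0,0],[0,-0.13,0,0]]]}}

```text
time: 10.5
ee_pos: [0.5452, -0.0451, 0.262]
tcp_rot: [-89.6, -0.1, -79.2]
wrist_force: [0.6, 1.1, 1.0]
opening: 0.0699
```

Emit:
{"api": "move_arm", "payload": {"deltas": [[[0,0,-0.04,0],[0,0,-0.08,0],[0,0,-0.12,0],[0,0,-0.16,0],[0,0,-0.16,0]]]}}

```text
time: 11.0
ee_pos: [0.3835, -0.0754, 0.2571]
tcp_rot: [-89.9, -0.0, -79.2]
wrist_force: [1.5, 0.4, 0.7]
opening: 0.0699
```

```bash
python3 - <<'E'
from h import *
o=get_obs();print(o["wrist_force"].round(1) if hasattr(o["wrist_force"],'round') else o["wrist_force"],o["ee_pos"])
c=camera("scene");w=cloud(c);w0=cloud(dict(np.load("scene0.npz")))
cv2.imwrite("pics/s3.png",cv2.resize(c["color"][140:260,270:390],None,fx=5,fy=5,interpolation=cv2.INTER_CUBIC))
def tops(w):
    m=(w[...,2]>.145)&(w[...,2]<.175)&(abs(w[...,0]-.56)<.08)&(abs(w[...,1]-.02)<.13)
    n,l,s,ce=cv2.connectedComponentsWithStats(m.astype(np.uint8))
    return [(s[i,4],np.median(w[l==i],0).round(4)) for i in range(1,n) if s[i,4]>5]
print(tops(w0));print(tops(w))
E
```

```text
[1.5 0.4 0.7] [ 0.38349699 -0.07540229  0.2571209 ]
[(np.int32(62), array([ 0.5868, -0.0223,  0.161 ])), (np.int32(63), array([0.5643, 0.0908, 0.1604]))]
[(np.int32(58), array([ 0.5512, -0.0439,  0.1599])), (np.int32(63), array([0.5646, 0.0904, 0.1599]))]
```

View pics/s3.png

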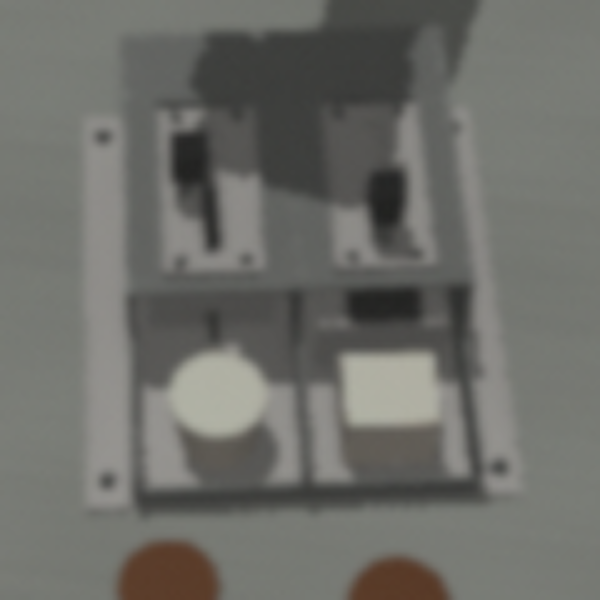

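The right handle at (190,158) stands held back and outboard of its slot at (212,220). By depth it moved about 39 mm back and 15 mm out. The left handle at (387,195), the tub and the carton are unmoved.

```bash
python3 -c "
from h import *
print(job_done())"
```

```text
the job is handed in; nothing more can be done
None
```

The right lane's handle (the lane with the round tub) is drawn back and hooked in its outer notch. It stayed there after I released it, and the job is handed in.

- **How it went:** I gripped the handle and drew it back about 55 mm. I then slid it out through the notch mouth to the stop at about 17 mm and let it forward until the pocket stopped it. The lip took the side load before I opened the gripper.
- **Final position:** After release, depth readings put the handle about 39 mm back and 15 mm outward of where it rested. At the lip the arm read about 16 mm outward. The two differ by about 1 mm, within camera error, and both are above the 13.5 mm needed.
- **Everything else:** The left handle moved less than 1 mm. The tub and carton look unmoved in the last picture. I did not re-measure the bowl and shaker, but the arm never went near them at their height.
- **Limits:** The arm stood clear of everything, with no contact force at the end. It took about 11 s of the 38 s. No check failed.

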